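# Shut the cash drawer and hold up the fullest collecting tin

## Robot

A 7-joint arm with a two-finger parallel gripper is mounted at the origin on the work surface. World frame = base frame: x ahead of the robot, y to its left, z up, the work surface at z = 0. Lengths are in m, angles in rad, forces in N, time in s.
With the tool pointing down it reaches from about 0.4 to 0.85 m from the base axis. Payload 10.4 kg.
Tool frame: the origin (TCP) lies midway between the tips of the shut fingers; the grasp point (between the pads) lies 19 mm behind it (manip.grasp_offset is the distance from the TCP to the grasp point, in m); z points along the fingers, y is the line along which they close (so a half turn about z gives the same grasp; the last joint's range is limited). The gripper opens to 85 mm and grips with 20 to 120 N. Pads are 22 mm wide; open, the fingers measure 114 mm over their backs; the gripper's body (76 mm by 85 mm) begins 54 mm behind the grasp point. The pads swing forward as they close: fully open they stand 13 mm farther back than shut.
Start: joints at [-1.222, 0.332, -0.065, 1.46, 0.022, 1.35, -0.088], TCP at [0.227, 0.582, 0.231] pointing down, gripper open.
Joint ranges: [-2.6, 2.6], [-0.5, 2.12], [-1.47, 1.34], [0.16, 2.42], [-1.27, 4.41], [0.06, 2.06], [-2.6, 2.6]. Speed limits (rad/s): [2.22, 2.22, 2.79, 2.79, 3.14, 3.14, 3.14].

## Interface

Orientations are given as a unit quaternion [x, y, z, w].
In Python, from workcell import manip, camera, calibration gives the robot as it stands (manip), with the cameras as plain functions.
- The arm moves only by the shell command python3 jog.py [FORCE], which reads ROWS from standard input. ROWS is one flat JSON list of numbers that holds 1 to 20 rows one after another, with no inner brackets; each row has 7 numbers: a rotation vector rx, ry, rz in normalised numbers (1 is 4 rad), then dx, dy, dz in shares of 0.6 m (1.0 is 0.6 m), then the opening from 0.0 (shut) to 1.0 (fully open); each row is the pose to reach, as a shift and turn from the pose commanded when the command began, along the tool's axes at that moment; what a row does not reach only later rows make up. A row lasts 1/8 s, in which the tool goes at most 0.0625 m and 0.188 rad, less where a joint would pass 70% of its speed; a pose out of reach is approached as far as the arm can. The fingers move at their own pace and stop on an object; FORCE is the grip in N (left out, the last holds). Time passes only in rows, so rows that do not move let the fingers close. It prints the time, the measured TCP pose, the force, the opening and the grip force at its end. A shift or turn number past 1, either way, is cut back to 1. Input that does not fit is refused with a message, and nothing moves.
- manip.get_obs(): the state, without advancing time (a new reading comes with each control period).
- camera(name): name is "side" or "top"; returns the picture (480x640x3 uint8, blue, green, red); there is no depth.
- calibration(name): a dict with "fx", "fy", "cx", "cy" (pixels), "world_from_camera" (4x4, takes a point from camera to world coordinates). Camera axes: x right, y up, looking along -z (the intrinsics and any distortion apply to the point x, -y, -z); pixel columns grow to the right and rows downward; lengths in m; the calibration is good to about 2 mm. A picture is of the moment at which its call begins. calibration takes no time and is no camera call.
- manip.hand_in(): hands the job in; it is judged then, once.
The state is a dict: "clock": time; "joint_pos": joint angles; "joint_velocities": joint speeds; "tau": joint torques, N m; "position": TCP position; "ee_rot": TCP orientation; "ft_force": force on the tool from outside, world axes, zero at the start; "torque": the same for the moment, N m; "grip_width": opening from 0.0 (shut) to 1.0 (fully open); "grasp_force": force on a finger pad.
Only numpy, scipy, OpenCV 4.12 (cv2) and the standard library are available. Lean on these libraries where they do the work, as an engineer would, in place of code of your own. Each camera call takes 0.05 s, during which the arm holds its last target. There are 200 camera calls.

## Task

Counting time at the charity desk: first push the open cash drawer fully home until it seats, so the counted money is safe. Then heft the three identical closed collecting tins on the desk pad to find the heaviest, setting the lighter ones back upright where they stood. Finish still holding the heaviest tin upright in the gripper, raised about 20 cm above the desk (do not put it down), and leave the card box, the mug and the rubber stamp alone.

Things in the scene. Friction and masses are not known exactly. Their poses are not given: they have to be found in the camera images.
- drawer (a joint): how far the cash drawer is open, in m: 0 = fully home, 0.18 = fully out. Friction about 1.2 N; between 11 and 4 mm a sprung detent must be overcome (about 3 N more), then the drawer snaps home against a hard stop and stays there.
- drawer_front (a point): centre of the drawer's flat front face (218 mm wide, 76 mm high, centre 45 mm above the desk). Its x axis points into the unit: the drawer is shut by pushing along +x. The point moves with the drawer. No handle; only a small flat lock disc on the face.
- till: the grey steel cash drawer unit standing fixed on the desk, 300 mm deep (x) by 220 mm wide (y) by 90 mm high; origin at the centre of its underside, x axis pointing to its back. The drawer comes out of its -x side, the one towards the robot.
- pad: grey desk pad fixed on the desk under the tins, 250 mm (x) by 460 mm (y), 3 mm thick; origin at the centre of its underside. The tins stand in a row along its y axis, at least 115 mm apart from centre to centre.
- tin_a: closed metal collecting tin, upright on the pad: 60 mm diameter (lid 61), 120 mm high, paper band, dark coin slot in the lid; origin at the centre of its underside, z axis up. Any of the three may be the heaviest; each weighs 0.15 to 0.9 kg, the heaviest at least 0.2 kg more than the others. Coins in its lower half may shift about 3 mm.
- tin_b: a second tin, just like tin_a on the outside
- tin_c: a third tin, just like tin_a on the outside
- card_box: bystander: open cardboard box of index cards, 90 mm (x) by 150 mm (y), 115 mm high with the cards; beyond the tins; origin at the centre of its underside
- mug: bystander: white mug, 80 mm in diameter, 90 mm high, with a handle; beyond the tins, towards the cash drawer unit; origin at the centre of its underside
- stamp: bystander: wooden rubber stamp, 44 mm in diameter, 70 mm high, standing on top of the cash drawer unit; origin at the centre of its underside

How it is judged:
By the outcome, as a careful person would: the job done as asked, in the order asked, and still so for the second after the job is handed in, while the arm keeps its last pose, push and grip.
It also fails if it takes over 72 s, if anything falls off the work surface, if the arm or the gripper's body presses on something with over 40 N, if the wrist force passes 120 N, or if a joint passes its speed limit or range.

## Working session

There is one attempt and no reset: what is moved stays moved. The work goes in short steps, Python scripts to look and compute and a shell command to move; the robot and the scene stay as the last step left them, time stands still between calls to the robot, and variables do not carry over. Pictures are saved under pics/ and viewed, at most 10 in all, crops included, and the job is handed in when it is done.

```bash
ls; mkdir -p pics
python3 - <<'E'
from workcell import manip, camera, calibration
import cv2
o=manip.get_obs()
for k in o: print(k,o[k])
for n in("side","top"):
    cv2.imwrite(f"pics/{n}0.png",camera(n)); print(calibration(n))
E
```

```text
jog.py
pics
workcell.py
clock 0.0
joint_pos [-1.22162636  0.33289791 -0.06469388  1.4609697   0.02159299  1.34988743
 -0.08851666]
joint_velocities [-5.45402803e-04 -1.52763840e-04 -5.76765568e-04 -4.34012083e-04
  6.33774291e-05  5.58341706e-04  1.59226107e-03]
tau [ 8.31738653e-04 -6.25455379e+01  4.98559582e-02 -3.91595578e+01
  1.63378625e-02  1.02359679e-02 -4.45629189e-05]
position [0.22690745 0.58194207 0.2304861 ]
ee_rot [ 1.84817471e-01  9.82772590e-01 -7.26139477e-04 -1.04331761e-04]
ft_force [-0.00493035  0.74058165  0.23613442]
torque [-0.01221803  0.00079912 -0.00844336]
grasp_force 0.0
grip_width 1.0023258428755428
{'fx': 503.401900424366, 'fy': 503.401900424366, 'cx': 315.43171703339965, 'cy': 235.27840369319412, 'world_from_camera': array([[-0.98307926,  0.11397308, -0.14340608,  0.47087606],
       [-0.18258908, -0.67255394,  0.71716974,  0.78934547],
       [-0.01471028,  0.73121908,  0.68198407,  0.8022717 ],
       [ 0.        ,  0.        ,  0.        ,  1.        ]])}
{'fx': 587.2019357842406, 'fy': 587.2019357842406, 'cx': 315.73803956955277, 'cy': 227.73002060611705, 'world_from_camera': array([[ 1.21953427e-01,  9.72244055e-01, -1.99671880e-01,
         3.46283799e-01],
       [-9.92535466e-01,  1.19630955e-01, -2.37019707e-02,
        -1.24164454e-02],
       [ 8.42837561e-04,  2.01071959e-01,  9.79576111e-01,
         1.41982930e+00],
       [ 0.00000000e+00,  0.00000000e+00,  0.00000000e+00,
         1.00000000e+00]])}
```

View pics/top0.png

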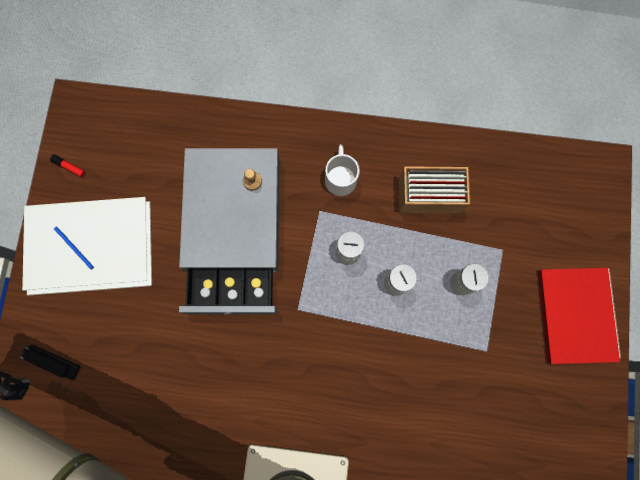

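View pics/side0.png

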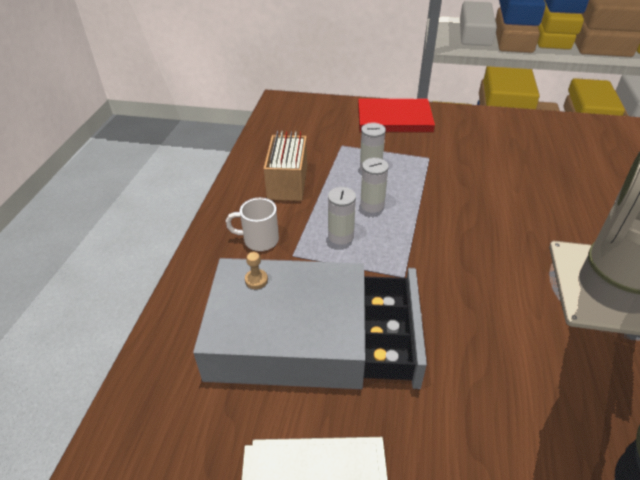

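The top view shows lids at about (350,244), (403,278) and (474,278), the till at cols 181-277 and rows 149-268, and the drawer front at row ~309, cols 180-275. The side view shows lids at about (341,196), (375,167) and (373,130), with the drawer front's top edge running from (412,271) to (420,383).

```bash
cat > h.py <<'E'
from workcell import manip, camera, calibration
import numpy as np, cv2
from scipy.spatial.transform import Rotation as R
C={n:calibration(n) for n in("side","top")}
def ray(n,p):
    c=C[n];T=c["world_from_camera"]
    d=np.array([(p[0]-c["cx"])/c["fx"],-(p[1]-c["cy"])/c["fy"],-1])
    return T[:3,3],T[:3,:3]@d
def plane(n,p,z):
    o,d=ray(n,p);return o+d*(z-o[2])/d[2]
def tri(pt,ps):
    a,b=ray("top",pt);c,d=ray("side",ps)
    s=np.linalg.lstsq(np.c_[b,-d],c-a,rcond=None)[0]
    p,q=a+b*s[0],c+d*s[1];return (p+q)/2,np.linalg.norm(p-q)
def lid(im,p,r=20,thr=175):
    x,y=p;w=im[y-r:y+r,x-r:x+r].min(axis=2);m=(w>thr).astype('uint8')
    m=cv2.morphologyEx(m,cv2.MORPH_CLOSE,np.ones((7,7)))
    c=max(cv2.findContours(m,0,1)[0],key=cv2.contourArea)
    e=cv2.fitEllipse(cv2.convexHull(c));return np.array(e[0])+[x-r,y-r],e[1]
def todelta(world):  # world shift -> tool axes
    return R.from_quat(manip.get_obs()["ee_rot"]).inv().apply(world)
E
python3 - <<'E'
from h import *
t=cv2.imread("pics/top0.png");s=cv2.imread("pics/side0.png")
for a,b in(((350,244),(341,196)),((403,278),(375,167)),((474,278),(373,130))):
    print(t[a[1]-10:a[1]+22:4,a[0]].min(axis=1), s[b[1]-8:b[1]+24:4,b[0]-6].min(axis=1))
    for th in(150,170):
        e,f=lid(t,a,thr=th),lid(s,b,thr=th); print(th,e,f,tri(e[0],f[0]), plane("top",e[0],.123))
for a,b in(((180,308),(421,383)),((275,308),(413,270)),((181,267),(364,387)),((277,149),(222,262))): print(tri(a,b),plane("top",a,.083))
big=np.hstack([cv2.resize(t[140:330,170:490],None,fx=2.4,fy=2.4,interpolation=2)])
cv2.imwrite("pics/c1.png",big)
cv2.imwrite("pics/c2.png",cv2.resize(s[110:400,200:440],None,fx=2,fy=2))
E
```

```text
[212 215 218 220 223 225  92  90] [192 198 196 196 115 129 130 127]
150 (array([360.1350708 , 241.26388168]), (38.64335632324219, 71.48809814453125)) (array([341.82071686, 197.83067703]), (46.79984664916992, 61.58572006225586)) (array([ 0.59031111, -0.08493252,  0.09641051]), np.float64(0.013258063862822864)) [ 0.59201763 -0.08370334  0.123     ]
170 (array([350.74300957, 242.04574585]), (26.822734832763672, 38.55381393432617)) (array([342.23300171, 200.33485603]), (42.987430572509766, 67.40047454833984)) (array([ 0.58525361, -0.06344758,  0.10663735]), np.float64(0.010747799064060209)) [ 0.58767246 -0.06297972  0.123     ]
[215 220  77 156 226 228 116 138] [188 195 183 167 128 131 135 128]
150 (array([408.30921173, 272.54452038]), (39.9373779296875, 59.66545104980469)) (array([366.13432026, 167.35648537]), (39.897422790527344, 98.76322174072266)) (array([ 0.5403063 , -0.20062225,  0.10125597]), np.float64(0.004414525862731291)) [ 0.53491431 -0.19739957  0.123     ]
170 (array([408.57471085, 274.37070465]), (32.18674850463867, 38.205230712890625)) (array([377.93136597, 170.76214981])
[... 552 characters left out ...]
 (27.36859893798828, 33.54920959472656)) (array([373.23455811, 128.78076553]), (11.101984977722168, 21.74837875366211)) (array([ 0.54484558, -0.34573814,  0.12094584]), np.float64(0.007176062920283562)) [ 0.54815446 -0.34549232  0.123     ]
(array([0.39413611, 0.31358484, 0.03675253]), np.float64(0.010381178529074895)) [0.39748195 0.30184236 0.083     ]
(array([0.42029585, 0.08985059, 0.07465162]), np.float64(0.007781709001255889)) [0.42367822 0.08873925 0.083     ]
(array([0.48961498, 0.33025161, 0.02419938]), np.float64(0.013118395209894867)) [0.48985528 0.31525264 0.083     ]
(array([0.79675557, 0.1354052 , 0.07779568]), np.float64(0.005912961340601053)) [0.79810169 0.13523228 0.083     ]
```

View pics/c1.png

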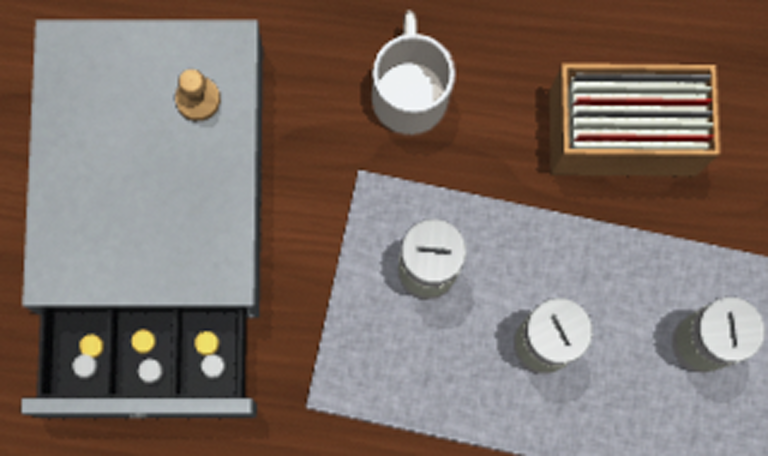

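View pics/c2.png

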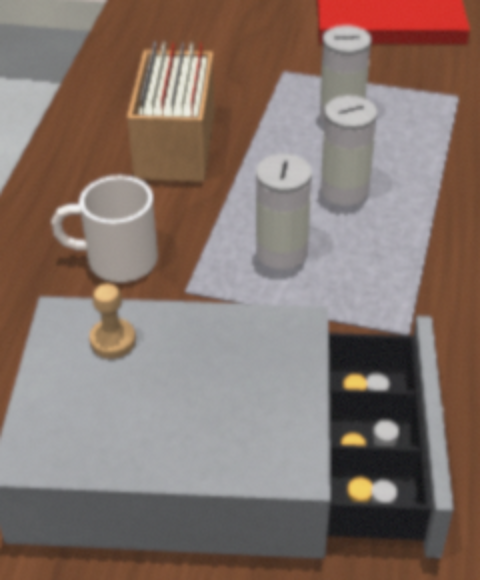

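Crop 1: the lid centres are at full-image (350.4,244.2), (402.9,277.9) and (475,277.5), and the drawer front's outer top edge runs (179,311.5) to (275.4,312.5). Crop 2: lids are at (341.5,196), (375.5,165.5) and (373.5,130), and the front's top corners are at (416,269.5) and (425,362.5).

Run:
```python
from h import *
t=cv2.imread("pics/top0.png");s=cv2.imread("pics/side0.png")
for a,b,bb in(((350,244),(341,196),(341.5,196)),((403,278),(375,167),(375.5,165.5)),((474,278),(373,130),(373.5,130))):
    e=lid(t,a,thr=195);g=lid(s,b,14,165)
    print(e,g,tri(e[0],bb),tri(e[0],g[0])[0],plane("top",e[0],.123))
for a,b in(((179,311.5),(425,362.5)),((275.4,312.5),(416,269.5)),((180,267.5),(363,355)),((277.3,149),(220,260)),((277.3,268.5),(364.5,263.5))): print(tri(a,b),plane("top",a,.083))
```

```text
(array([350.38252831, 244.00638771]), (24.92770004272461, 25.489173889160156)) (array([341.37956524, 191.02025414]), (24.579023361206055, 39.74150848388672)) (array([ 0.5828829 , -0.06283157,  0.11811189]), np.float64(0.0022541973565894306)) [ 0.58189713 -0.06233452  0.13182095] [ 0.58313572 -0.06266895  0.123     ]
(array([402.89850235, 277.20401192]), (25.565776824951172, 25.995065689086914)) (array([102.1697998 , 127.36698914]), (56.01491928100586, 519.8223266601562)) (array([ 0.52178635, -0.18678675,  0.11946402]), np.float64(0.0035772790052615872)) [0.71177613 0.0071846  0.38158902] [ 0.52310719 -0.18643418  0.123     ]
(array([474.74497604, 276.77639389]), (24.851715087890625, 26.404834747314453)) (array([372.91795158, 128.86035156]), (10.484955787658691, 27.884239196777344)) (array([ 0.54238006, -0.34581837,  0.11710746]), np.float64(0.0039865255893664475)) [ 0.54295373 -0.34501753  0.12056861] [ 0.54349877 -0.34446199  0.123     ]
(array([0.38903941, 0.30314245, 0.08171491]), np.float64(0.000943819043647284)) [0.38946372 0.30276387 0.083     ]
(array([0.41245333, 0.08735513, 0.07411123]), np.float64(0.0036065700368241734)) [0.41379527 0.08647363 0.083     ]
(array([0.48877465, 0.31463431, 0.09355897]), np.float64(0.0029163234913543775)) [0.48843677 0.31733326 0.083     ]
(array([0.79815221, 0.13460932, 0.08153916]), np.float64(0.0010117598354229891)) [0.79818932 0.13452079 0.083     ]
(array([0.5126669 , 0.09584609, 0.08192476]), np.float64(0.0016629609284661943)) [0.51336869 0.09571331 0.083     ]
```

Run:
```python
from h import *
p=manip.get_obs()["position"]
print(todelta(np.array([.362,.190,.22])-p),todelta(np.array([.362,.190,.042])-p), todelta([.9925,.122,0]))
```

```text
[-0.26822761 -0.31613217  0.0110216 ] [-0.26822028 -0.31591231  0.18902146] [-8.80368728e-01  4.74226582e-01 -5.49478816e-04]
```

Careful with the scale: shifts go in shares of 0.6 m and turns go in shares of 4 rad. That gives: -0.316 m / 0.6 = -0.5267, -0.268 m / 0.6 = -0.4467, -0.494 rad / 4 = -0.1235.

```bash
echo '[0,0,-0.1235,-0.4467,-0.5267,0.0183,0,0,0,-0.1235,-0.4467,-0.5267,0.0183,0,0,0,-0.1235,-0.4467,-0.5267,0.0183,0,0,0,-0.1235,-0.4467,-0.5267,0.0183,0,0,0,-0.1235,-0.4467,-0.5267,0.0183,0,0,0,-0.1235,-0.4467,-0.5267,0.0183,0,0,0,-0.1235,-0.4467,-0.5267,0.0183,0,0,0,-0.1235,-0.4467,-0.5267,0.0183,0,0,0,-0.1235,-0.4467,-0.5267,0.1667,0,0,0,-0.1235,-0.4467,-0.5267,0.315,0,0,0,-0.1235,-0.4467,-0.5267,0.315,0,0,0,-0.1235,-0.4467,-0.5267,0.315,0,0,0,-0.1235,-0.4467,-0.5267,0.315,0,0,0,-0.1235,-0.4467,-0.5267,0.315,0]' | python3 jog.py 20
python3 - <<'E'
from h import *
o=manip.get_obs();print(o["joint_pos"],o["ft_force"],todelta([.9925,.122,0]))
E
```

```text
clock: 1.85
position: [0.3633, 0.1918, 0.0445]
ee_rot: [-0.061, 0.998, 0.001, 0.002]
ft_force: [-0.6, -0.1, -0.3]
grip_width: 0.002
grasp_force: 0.0
[-0.78131746  0.06959747  0.19015741  2.20994013 -0.01799372  0.85951791
  1.11337815] [-0.60320739 -0.10509581 -0.25820078] [-9.99964891e-01 -1.91117954e-04  3.22944372e-03]
```

To row units: -0.1 m / 0.6 = -0.1667, -0.04 m / 0.6 = -0.0667.

```bash
echo '[0,0,0,-0.0333,0,0.0033,0,0,0,0,-0.0667,0,0.0033,0,0,0,0,-0.1,0,0.0033,0,0,0,0,-0.1333,0,0.0033,0,0,0,0,-0.15,0,0.0033,0,0,0,0,-0.1667,0,0.0033,0,0,0,0,-0.1667,0,0.0033,0]' | python3 jog.py
python3 - <<'E'
from h import *
cv2.imwrite("pics/t2.png",cv2.resize(camera("top")[130:340,160:330],None,fx=3,fy=2.8))
E
```

```text
clock: 2.72
position: [0.4619, 0.2029, 0.0408]
ee_rot: [-0.061, 0.998, 0.0, 0.001]
ft_force: [-0.4, -0.2, -0.1]
grip_width: -0.002
grasp_force: 0.0
```

View pics/t2.png

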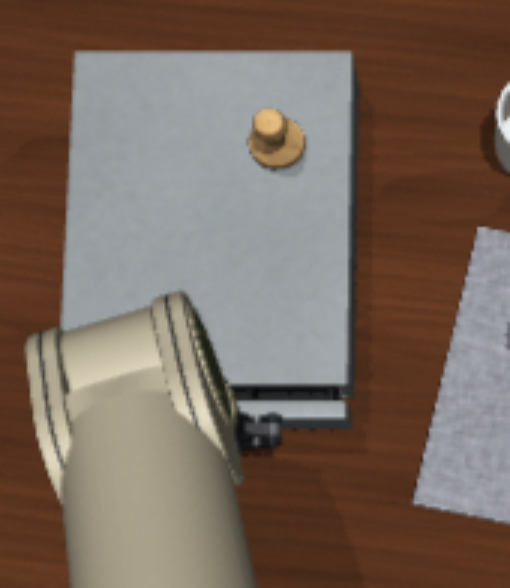

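The crop shows the fingers against the drawer front, with a dark gap of about 15–20 mm left (crop row ~392, cols 240–340). I'll keep pushing in small steps.

To row units: -0.012 m / 0.6 = -0.02, -0.008 m / 0.6 = -0.0133.

```bash
echo '[0,0,0,-0.0067,0,0,0,0,0,0,-0.0133,0,0,0,0,0,0,-0.02,0,0,0,0,0,0,-0.02,0,0,0]' | python3 jog.py|sed -n '2p;4p'; echo '[0,0,0,-0.005,0,0,0,0,0,0,-0.01,0,0,0,0,0,0,-0.01,0,0,0]' | python3 jog.py |sed -n '2p;4p'
```

```text
position: [0.4738, 0.2043, 0.0404]
ft_force: [-0.1, -0.1, 0.3]
position: [0.4749, 0.204, 0.0383]
ft_force: [-13.3, -1.9, -2.6]
```

To row units: -0.002 m / 0.6 = -0.0033.

```bash
echo '[0,0,0,-0.0033,0,0,0,0,0,0,-0.0033,0,0,0]' | python3 jog.py |sed -n '2p;4p'; echo '[0,0,0,0.0333,0,-0.05,0,0,0,0,0.1,0,-0.1,0,0,0,0,0.1,0,-0.2,0,0,0,0,0.1,0.1,-0.3,0,0,0,0,0.1,0.2,-0.3,0,0,0,0,0.1,0.3,-0.3,1,0,0,0,0.1,0.3,-0.3,1,0,0,0,0.1,0.3,-0.3,1]' | python3 jog.py
python3 - <<'E'
from h import *
im=np.hstack([cv2.resize(camera("side")[230:410,180:450],None,fx=1.6,fy=1.6),cv2.resize(camera("top")[130:340,160:330],(300,288))])
cv2.imwrite("pics/t3.png",im)
E
```

```text
position: [0.4746, 0.2041, 0.0377]
ft_force: [-23.3, -3.1, 2.7]
clock: 4.9
position: [0.3995, 0.3768, 0.22]
ee_rot: [-0.062, 0.998, -0.0, -0.0]
ft_force: [0.5, 0.1, -1.2]
grip_width: 0.635
grasp_force: 0.0
```

View pics/t3.png

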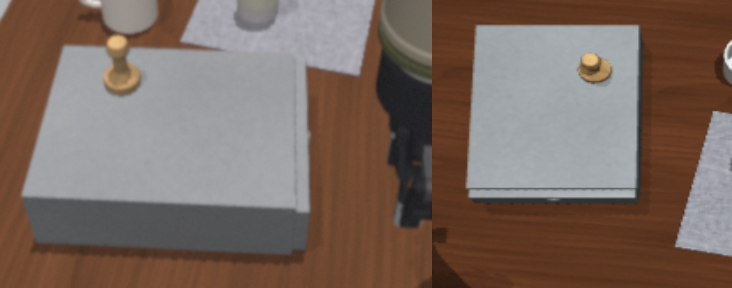

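The drawer is flush in both views (front line at crop row ~190 in the top view, no gap in the side view), and the push ended on a hard stop at 23 N. Next, tin 1.

Run:
```python
from h import *
p=manip.get_obs()["position"]
print(todelta(np.array([.583,-.063,.22])-p))
for a,b in((( .583,-.063),(.522,-.1865)),((.522,-.1865),(.543,-.345))): print(todelta([b[0]-a[0],b[1]-a[1],0]))
```

```text
[-0.12877651 -0.45672417  0.00051028]
[ 7.53710607e-02 -1.15292887e-01  5.90087233e-05]
[-1.83954776e-03 -1.59874503e-01  9.67793365e-05]
```

To row units: -0.457 m / 0.6 = -0.7617, -0.129 m / 0.6 = -0.215.

```bash
echo '[0,0,0,-0.215,-0.7617,0,1,0,0,0,-0.215,-0.7617,0,1,0,0,0,-0.215,-0.7617,0,1,0,0,0,-0.215,-0.7617,0,1,0,0,0,-0.215,-0.7617,0,1,0,0,0,-0.215,-0.7617,0,1,0,0,0,-0.215,-0.7617,0,1,0,0,0,-0.215,-0.7617,0,1,0,0,0,-0.215,-0.7617,0,1,0,0,0,-0.215,-0.7617,0,1,0,0,0,-0.215,-0.7617,0,1,0,0,0,-0.215,-0.7617,0,1]' | python3 jog.py
python3 - <<'E'
from h import *
o=manip.get_obs();print(o["joint_pos"],todelta(np.array([.583,-.063,.068])-o["position"]))
E
```

```text
clock: 6.5
position: [0.5831, -0.0604, 0.2204]
ee_rot: [-0.062, 0.998, 0.0, 0.0]
ft_force: [-0.2, 0.1, 0.8]
grip_width: 1.002
grasp_force: 0.0
[-0.36984561  0.26306573  0.47573727  1.60758503 -0.12447854  1.30084596
  1.8195036 ] [ 0.00051223 -0.00262089  0.15244413]
```

To row units: 0.152 m / 0.6 = 0.2533, 0.13 m / 0.6 = 0.2167.

```bash
echo '[0,0,0,0,-0.0042,0.1,1,0,0,0,0,-0.0042,0.1667,1,0,0,0,0,-0.0042,0.2167,1,0,0,0,0,-0.0042,0.2533,1,0,0,0,0,-0.0042,0.2533,1,0,0,0,0,-0.0042,0.2533,1]' | python3 jog.py; echo '[0,0,0,0,0,0,0.4,0,0,0,0,0,0,0.4,0,0,0,0,0,0,0.4,0,0,0,0,0,0,0.4,0,0,0,0,0,0,0.4,0,0,0,0,0,0,0.4]' | python3 jog.py 60
```

```text
clock: 7.25
position: [0.5842, -0.0636, 0.0694]
ee_rot: [-0.061, 0.998, 0.0, 0.001]
ft_force: [-1.5, 0.1, 0.5]
grip_width: 0.999
grasp_force: 0.0
clock: 8.0
position: [0.5845, -0.0635, 0.0697]
ee_rot: [-0.061, 0.998, 0.0, 0.001]
ft_force: [-1.3, 0.5, 5.9]
grip_width: 0.692
grasp_force: 59.6
```

To row units: -0.04 m / 0.6 = -0.0667, -0.025 m / 0.6 = -0.0417.

```bash
echo '[0,0,0,0,0,-0.0167,0.4,0,0,0,0,0,-0.0417,0.4,0,0,0,0,0,-0.0667,0.4,0,0,0,0,0,-0.0667,0.4,0,0,0,0,0,-0.0667,0.4,0,0,0,0,0,-0.0667,0.4,0,0,0,0,0,-0.0667,0.4,0,0,0,0,0,-0.0667,0.4]' | python3 jog.py; echo '[0,0,0,0,0,0,0.4,0,0,0,0,0,0,0.4]' | python3 jog.py|grep -E 'pos|ft_f'; echo '[0,0,0,0,0,0,0.4,0,0,0,0,0,0,0.4]' | python3 jog.py|grep -E 'ft_f'
```

```text
clock: 9.0
position: [0.5835, -0.0638, 0.108]
ee_rot: [-0.061, 0.998, 0.0, -0.0]
ft_force: [-1.1, -1.0, -2.1]
grip_width: 0.687
grasp_force: 60.2
position: [0.5836, -0.0638, 0.1083]
ft_force: [-0.5, -0.8, -2.0]
ft_force: [0.2, -0.7, -2.4]
```

Tin 1 is about 0.25 kg. I'll put it back and go on to tin 2.

To row units: 0.0395 m / 0.6 = 0.0658, 0.036 m / 0.6 = 0.06.

```bash
echo '[0,0,0,0,0,0.025,0.4,0,0,0,0,0,0.05,0.4,0,0,0,0,0,0.06,0.4,0,0,0,0,0,0.0658,0.4,0,0,0,0,0,0.0658,0.4,0,0,0,0,0,0.0658,0.4]' | python3 jog.py; echo '[0,0,0,0,0,0,0.8,0,0,0,0,0,0,1,0,0,0,0,0,0,1,0,0,0,0,0,0,1,0,0,0,0,0,0,1,0,0,0,0,0,-0.0667,1,0,0,0,0,0,-0.15,1,0,0,0,0,0,-0.25,1,0,0,0,0,0,-0.25,1,0,0,0,0.1267,-0.1917,-0.25,1,0,0,0,0.1267,-0.1917,-0.25,1,0,0,0,0.1267,-0.1917,-0.25,1,0,0,0,0.1267,-0.1917,-0.25,1,0,0,0,0.1267,-0.1917,-0.25,1]' | python3 jog.py
python3 - <<'E'
from h import *
o=manip.get_obs();print(o["joint_pos"],todelta(np.array([.522,-.1865,.068])-o["position"]))
s=camera("side");t=camera("top")
im=np.hstack([cv2.resize(s[100:280,220:460],None,fx=1.6,fy=1.6),cv2.resize(t[200:360,290:510],None,fx=1.8,fy=1.8)]) if 0 else np.hstack([cv2.resize(s[100:280,220:460],(384,288)),cv2.resize(t[200:360,290:510],(396,288))])
cv2.imwrite("pics/t4.png",im)
E
```

```text
clock: 10.25
position: [0.5837, -0.0636, 0.0697]
ee_rot: [-0.061, 0.998, 0.0, 0.0]
ft_force: [-6.0, 1.1, 10.1]
grip_width: 0.689
grasp_force: 61.4
clock: 12.0
position: [0.523, -0.1853, 0.2183]
ee_rot: [-0.062, 0.998, 0.0, -0.0]
ft_force: [0.3, 0.4, 1.4]
grip_width: 0.996
grasp_force: 0.0
[-0.22907495  0.19458826  0.55791134  1.69499052 -0.10744317  1.28313499
  2.0465407 ] [ 0.00105629 -0.00117807  0.15030058]
```

View pics/t4.png

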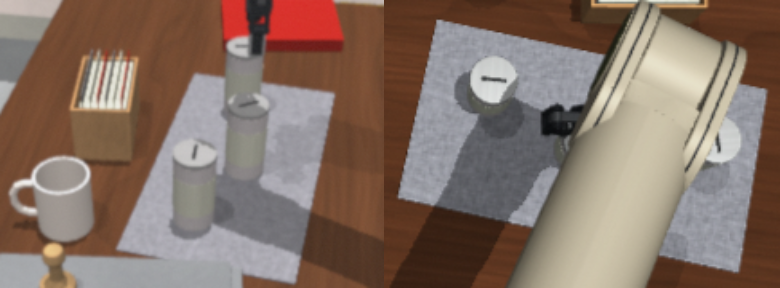

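Tin 1 stands upright, and its lid is back at full-image (350,244) in the top view, as before. Next is tin 2.

To row units: 0.149 m / 0.6 = 0.2483, 0.13 m / 0.6 = 0.2167.

```bash
echo '[0,0,0,0.0017,-0.0017,0.1,1,0,0,0,0.0017,-0.0017,0.1667,1,0,0,0,0.0017,-0.0017,0.2167,1,0,0,0,0.0017,-0.0017,0.2483,1,0,0,0,0.0017,-0.0017,0.2483,1,0,0,0,0.0017,-0.0017,0.2483,1]' | python3 jog.py | grep -E 'pos|ft'; echo '[0,0,0,0,0,0,0.4,0,0,0,0,0,0,0.4,0,0,0,0,0,0,0.4,0,0,0,0,0,0,0.4,0,0,0,0,0,0,0.4,0,0,0,0,0,0,0.4]' | python3 jog.py 60; echo '[0,0,0,0,0,-0.0167,0.4,0,0,0,0,0,-0.0417,0.4,0,0,0,0,0,-0.0667,0.4,0,0,0,0,0,-0.0667,0.4,0,0,0,0,0,-0.0667,0.4,0,0,0,0,0,-0.0667,0.4,0,0,0,0,0,-0.0667,0.4,0,0,0,0,0,-0.0667,0.4]' | python3 jog.py; echo '[0,0,0,0,0,0,0.4,0,0,0,0,0,0,0.4]' | python3 jog.py|grep -E 'pos|ft_f'; echo '[0,0,0,0,0,0,0.4,0,0,0,0,0,0,0.4]' | python3 jog.py|grep -E 'ft_f'
```

```text
position: [0.5222, -0.1884, 0.0709]
ft_force: [-0.2, -0.0, -0.2]
clock: 13.6
position: [0.5222, -0.1878, 0.0712]
ee_rot: [-0.061, 0.998, 0.0, 0.001]
ft_force: [-2.1, 3.6, 9.5]
grip_width: 0.695
grasp_force: 61.3
clock: 14.6
position: [0.5212, -0.1883, 0.1096]
ee_rot: [-0.061, 0.998, 0.0, -0.0]
ft_force: [-0.7, -0.3, -8.8]
grip_width: 0.689
grasp_force: 64.7
position: [0.5213, -0.1883, 0.1098]
ft_force: [0.0, -0.4, -6.7]
ft_force: [-0.1, 0.5, -8.2]
```

Tin 2 is about 0.8 kg. I'll set it back and heft tin 3 to be sure.

To row units: 0.0395 m / 0.6 = 0.0658, 0.036 m / 0.6 = 0.06.

```bash
echo '[0,0,0,0,0,0.025,0.4,0,0,0,0,0,0.05,0.4,0,0,0,0,0,0.06,0.4,0,0,0,0,0,0.0658,0.4,0,0,0,0,0,0.0658,0.4,0,0,0,0,0,0.0658,0.4]' | python3 jog.py|grep -E 'pos|ft'; echo '[0,0,0,0,0,0,0.8,0,0,0,0,0,0,1,0,0,0,0,0,0,1,0,0,0,0,0,0,1,0,0,0,0,0,0,1,0,0,0,0,0,-0.0667,1,0,0,0,0,0,-0.15,1,0,0,0,0,0,-0.25,1,0,0,0,0,0,-0.25,1,0,0,0.1,-0.0033,-0.2667,-0.25,1,0,0,0.1,-0.0033,-0.2667,-0.25,1,0,0,0.1,-0.0033,-0.2667,-0.25,1,0,0,0.1,-0.0033,-0.2667,-0.25,1,0,0,0.1,-0.0033,-0.2667,-0.25,1]' | python3 jog.py
python3 - <<'E'
from h import *
o=manip.get_obs();print(o["joint_pos"],todelta(np.array([.543,-.345,.07])-o["position"]))
E
```

```text
position: [0.5215, -0.1882, 0.0713]
ft_force: [-4.5, 3.0, 7.5]
clock: 17.6
position: [0.5428, -0.3461, 0.2193]
ee_rot: [0.138, 0.99, 0.0, -0.001]
ft_force: [-0.6, 1.1, -0.3]
grip_width: 1.003
grasp_force: 0.0
[-0.00217973  0.43766511  0.6835039   1.454404   -0.27810002  1.34919805
  1.99009496] [-1.17981086e-04  1.04701265e-03  1.49292912e-01]
```

To row units: 0.149 m / 0.6 = 0.2483, 0.13 m / 0.6 = 0.2167.

```bash
echo '[0,0,0,0,0.0017,0.1,1,0,0,0,0,0.0017,0.1667,1,0,0,0,0,0.0017,0.2167,1,0,0,0,0,0.0017,0.2483,1,0,0,0,0,0.0017,0.2483,1,0,0,0,0,0.0017,0.2483,1]' | python3 jog.py | grep -E 'pos|ft'; echo '[0,0,0,0,0,0,0.4,0,0,0,0,0,0,0.4,0,0,0,0,0,0,0.4,0,0,0,0,0,0,0.4,0,0,0,0,0,0,0.4,0,0,0,0,0,0,0.4]' | python3 jog.py 60; echo '[0,0,0,0,0,-0.0167,0.4,0,0,0,0,0,-0.0417,0.4,0,0,0,0,0,-0.0667,0.4,0,0,0,0,0,-0.0667,0.4,0,0,0,0,0,-0.0667,0.4,0,0,0,0,0,-0.0667,0.4,0,0,0,0,0,-0.0667,0.4,0,0,0,0,0,-0.0667,0.4]' | python3 jog.py; echo '[0,0,0,0,0,0,0.4,0,0,0,0,0,0,0.4]' | python3 jog.py|grep -E 'pos|ft_f'; echo '[0,0,0,0,0,0,0.4,0,0,0,0,0,0,0.4]' | python3 jog.py|grep -E 'ft_f'
```

```text
position: [0.5438, -0.3462, 0.0726]
ft_force: [-0.6, 0.4, 0.1]
clock: 19.1
position: [0.5441, -0.3459, 0.0728]
ee_rot: [0.138, 0.99, 0.0, 0.001]
ft_force: [-0.3, 2.1, 6.9]
grip_width: 0.695
grasp_force: 63.9
clock: 20.1
position: [0.543, -0.3459, 0.111]
ee_rot: [0.138, 0.99, 0.0, -0.0]
ft_force: [-0.5, 0.4, -3.2]
grip_width: 0.695
grasp_force: 65.4
position: [0.5431, -0.3459, 0.1113]
ft_force: [-0.5, 0.4, -2.6]
ft_force: [-0.6, -0.1, -2.6]
```

Tin 3 is about 0.28 kg, so tin 2 is the heaviest. I'll set tin 3 back and return to above tin 2, moving aside first to look.

To row units: 0.0395 m / 0.6 = 0.0658, 0.036 m / 0.6 = 0.06.

```bash
echo '[0,0,0,0,0,0.025,0.4,0,0,0,0,0,0.05,0.4,0,0,0,0,0,0.06,0.4,0,0,0,0,0,0.0658,0.4,0,0,0,0,0,0.0658,0.4,0,0,0,0,0,0.0658,0.4]' | python3 jog.py|grep -E 'pos|ft'; echo '[0,0,0,0,0,0,0.8,0,0,0,0,0,0,1,0,0,0,0,0,0,1,0,0,0,0,0,0,1,0,0,0,0,0,0,1,0,0,0,0,0,-0.0667,1,0,0,0,0,0,-0.15,1,0,0,0,0,0,-0.25,1,0,0,0,0.1,0,-0.25,1,0,0,0,0.2,0,-0.25,1,0,0,0,0.2,0,-0.25,1]' | python3 jog.py
python3 - <<'E'
from h import *
s=camera("side");t=camera("top")
cv2.imwrite("pics/t5.png",np.hstack([cv2.resize(s[100:280,220:460],(384,288)),cv2.resize(t[200:360,290:510],(396,288))]))
for a in((350,244),(403,278),(474,278)): 
    e=lid(t,a,thr=195);print(e,plane("top",e[0],.123))
o=manip.get_obs();print(todelta(np.array([.522,-.1875,.22])-o["position"]))
E
```

```text
position: [0.5435, -0.346, 0.0728]
ft_force: [-3.4, 3.9, 6.5]
clock: 22.72
position: [0.4235, -0.3125, 0.2217]
ee_rot: [0.14, 0.99, 0.002, 0.0]
ft_force: [1.6, 1.0, -0.3]
grip_width: 1.003
grasp_force: 0.0
(array([350.59551048, 243.98851204]), (24.64249038696289, 25.312477111816406)) [ 0.58323446 -0.0631384   0.123     ]
(array([403.36278725, 277.31026077]), (25.390398025512695, 26.02880859375)) [ 0.52299739 -0.18747748  0.123     ]
(array([475.61540604, 276.53170395]), (24.79871940612793, 25.92474937438965)) [ 0.54427844 -0.34634097  0.123     ]
[-0.05612705  0.14620429  0.00268269]
```

View pics/t5.png

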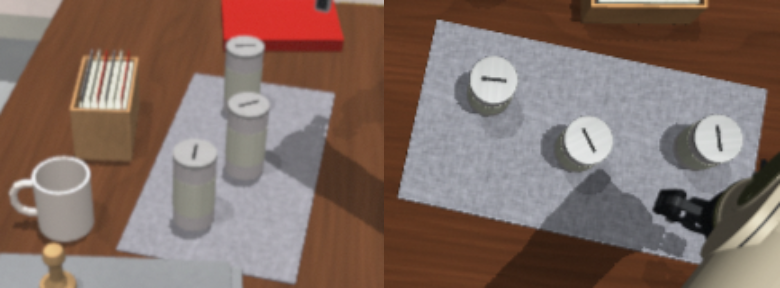

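All three tins stand upright with their lids within 2 mm of where they started: (350.6,244), (403.4,277.3) and (475.6,276.5). Now I'll take tin 2.

To row units: 0.151 m / 0.6 = 0.2517, 0.003 m / 0.6 = 0.005.

```bash
echo '[0,0,0,-0.0933,0.2433,0.005,1,0,0,0,-0.0933,0.2433,0.005,1,0,0,0,-0.0933,0.2433,0.005,1,0,0,0,-0.0933,0.2433,0.005,1,0,0,0,-0.0933,0.2433,0.005,1,0,0,0,-0.0933,0.2433,0.1,1,0,0,0,-0.0933,0.2433,0.1667,1,0,0,0,-0.0933,0.2433,0.2167,1,0,0,0,-0.0933,0.2433,0.2517,1,0,0,0,-0.0933,0.2433,0.2517,1,0,0,0,-0.0933,0.2433,0.2517,1]' | python3 jog.py; echo '[0,0,0,0,0,0,0.4,0,0,0,0,0,0,0.4,0,0,0,0,0,0,0.4,0,0,0,0,0,0,0.4,0,0,0,0,0,0,0.4,0,0,0,0,0,0,0.4]' | python3 jog.py 70; echo '[0,0,0,0,0,-0.0167,0.4,0,0,0,0,0,-0.05,0.4,0,0,0,0,0,-0.0917,0.4,0,0,0,0,0,-0.1333,0.4,0,0,0,0,0,-0.1833,0.4,0,0,0,0,0,-0.2333,0.4,0,0,0,0,0,-0.275,0.4,0,0,0,0,0,-0.3083,0.4,0,0,0,0,0,-0.33,0.4,0,0,0,0,0,-0.33,0.4,0,0,0,0,0,-0.33,0.4,0,0,0,0,0,-0.33,0.4,0,0,0,0,0,-0.33,0.4,0,0,0,0,0,-0.33,0.4,0,0,0,0,0,-0.33,0.4,0,0,0,0,0,-0.33,0.4]' | python3 jog.py
python3 - <<'E'
from h import *
s=camera("side");t=camera("top")
cv2.imwrite("pics/t6.png",np.hstack([cv2.resize(s,(400,300)),cv2.resize(t,(400,300))]))
E
```

```text
clock: 24.2
position: [0.5219, -0.189, 0.0718]
ee_rot: [0.139, 0.99, -0.0, 0.001]
ft_force: [-0.6, -0.3, 1.1]
grip_width: 1.002
grasp_force: 0.0
clock: 24.95
position: [0.5227, -0.1877, 0.0722]
ee_rot: [0.138, 0.99, 0.0, 0.001]
ft_force: [-1.5, 1.3, 7.7]
grip_width: 0.686
grasp_force: 73.7
clock: 26.95
position: [0.5216, -0.188, 0.2688]
ee_rot: [0.138, 0.99, 0.0, 0.0]
ft_force: [0.8, -0.1, -7.3]
grip_width: 0.685
grasp_force: 76.9
```

View pics/t6.png

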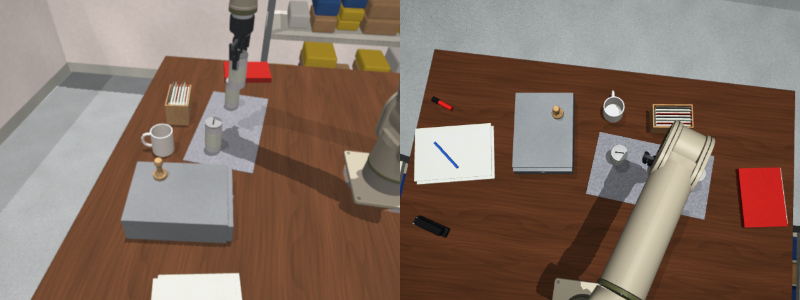

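The heavy tin is held upright at about (238,70) in the side half of the picture, raised about 0.197 m. The drawer is shut, the other tins stand on the pad, and the bystanders haven't moved.

```bash
python3 -c "from workcell import manip, camera, calibration; print(manip.hand_in())"
```

```text
the job is handed in; nothing more can be done
None
```

I shut the drawer until it seated, hefted all three tins, and handed in holding the heaviest, the middle one (about 0.8 kg, against about 0.25 and 0.28 kg), upright about 20 cm above the desk; the other two stand within about 2 mm of where they were, and the card box, mug and stamp were not touched.

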